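Tip inspected heat sinks out of the tip tray

TASK

Empty the inspected heat sinks from the tip tray into the blue bin: pull the spout's gate fully up and leave it up, then tip the tray by the tab on its side until it rests on its stop screw, bearing on it with no more than about 7 N over what it takes to tip it, and keep it there until all three have slid out into the bin. Then ease the tray slowly back up to level without letting it spring back or bang, and leave the bin and everything else on the bench where it stands.

Things in the scene. Friction and masses are not known exactly. Their poses are not given: they have to be found in the camera images.
- stand: Grey steel stand of the tip tray, fixed to the bench: base plate 160 x 215 x 10 mm, two cheeks carrying the hinge, a rear post with a rubber buffer. Origin: on the bench below the middle of the hinge line. x = along the hinge line (across the tray), y = along the tray to its closed rear end; the spout is at -y. At yaw 0 the press tab's side (-x) faces the robot.
- tip_tray (a joint): Tilt of the tray, rad: 0 = level on the rear buffer (start), positive = spout down. Tipping it at the tab's middle takes 4 to 8 N at first (differs from day to day), about a third less by 0.45 rad and some 1 N more once it is empty. Somewhere from 0.51 to 0.69 rad the pan lands on the stop screw: there the force climbs steeply, each further newton on the tab putting about two on the screw.
- tray_hinge (a point): Middle of the hinge line, 175 mm above the bench, above the stand's origin, axes as the stand's. The tray on it is a sheet-steel pan, 92 mm wide inside, walls 30 mm high, its floor 12 mm above the hinge line, rear wall 130 mm from the hinge.
- spout_end (a point): Middle of the floor's open end, 165 mm from the hinge line. Moves with the tray.
- weight_bar (a point): Centre of the steel counterweight bar (diameter 38, 86 mm long) under the pan's rear end. It brings the tray back to level by itself, fast and hard if the tray is let go; no latch or friction holds the tray.
- tab_top (a point): Middle of the top of the press tab: flat rubber-faced steel, 76 x 52 mm, 4 mm thick, level with the pan's floor, out from the pan's side on the spout half. Tray level: stand frame x -100, y -100, z 187 mm; the tab reaches from x -50 (pan wall, 30 mm higher than the tab) to -126 and from y -74 to -126. It moves and turns with the tray.
- gate (a joint): Height of the spout's slide gate, m: 0 = shut (start), 0.032 = fully up. A steel plate 99 x 32 x 3 mm across the spout, 143 mm from the hinge line, sliding square to the pan floor between guides 64 mm high beside the pan walls; friction of about 3 N holds it wherever it is left.
- gate_grip (a point): Centre of the gate's black handle, a block 44 mm (stand x) x 12 mm (stand y, the width to pinch) x 24 mm high on top of the gate plate; 231 mm above the bench when shut. Free air around it; the gate guides are 45 mm away to either side along x and reach 251 mm above the bench. Moves with gate and tray.
- stop_block: Grey block 50 x 22 x 98 mm on the base plate under the tray's spout half, with an upright rubber-tipped stop screw in its top, 55 mm from the hinge line. The screw belongs to this body; how high it is set (tip about 142 to 153 mm above the bench) differs each time and is not reported. Origin: the block's underside centre, 10 mm above the bench.
- parts_bin: Loose blue plastic stacking bin, 150 mm (its x) x 200 mm (its y), back and side walls 80 mm high, front wall (at -y) 50 mm, walls 3 mm; about 0.35 kg. It stands on the bench under the spout with its back to the stand. Origin: underside centre.
- heat_sink1: Loose black finned heat sink, 40 x 30 x 20 mm, 45 g, lying fins up in the tray (the three are alike). Origin: underside centre, z axis towards the fins. It slides on the pan only when this is tilted by some 0.35 to 0.5 rad.
- heat_sink2: Loose black finned heat sink, 40 x 30 x 20 mm, 45 g, lying fins up in the tray. Origin: underside centre, z axis towards the fins. It slides on the pan only when this is tilted by some 0.35 to 0.5 rad.
- heat_sink3: Loose black finned heat sink, 40 x 30 x 20 mm, 45 g, lying fins up in the tray. Origin: underside centre, z axis towards the fins. It slides on the pan only when this is tilted by some 0.35 to 0.5 rad.
- screwdriver: Bystander: black-handled screwdriver, 190 mm long, lying on the bench behind the stand (stand +x). Origin: underside centre.
- wire_spool: Bystander: upright spool of copper wire, diameter 64, 46 mm high, close to the stand on the tab's side, near the rear end. Origin: underside centre.
- multimeter: Bystander: grey hand multimeter, 165 x 80 x 43 mm, lying. Origin: underside centre.
- board: Bystander: loose circuit board, 115 x 90 mm, on four brass feet, 22 mm high in all. Origin: underside centre.
- tape_roll: Bystander: roll of amber tape, diameter 76, 19 mm high. Origin: underside centre.
- flux_bottle: Bystander: white bottle with a black cap, diameter 44, 110 mm high. Origin: underside centre.
- brush: Bystander: wooden-handled brush, 165 mm long. Origin: underside centre.

How it is judged:
By the outcome, as a careful person would: the job done as asked, in the order asked, and still so for the second after the job is handed in, with the robot touching nothing.
It also fails if it takes over 64 s, if anything falls off the work surface, if the arm or the gripper's body presses on something with over 40 N, if the wrist force passes 120 N, or if a joint passes its speed limit or range.

ROBOT

A 6-joint arm with a two-finger parallel gripper is mounted at the origin on the work surface. World frame = base frame: x ahead of the robot, y to its left, z up, the work surface at z = 0. Lengths are in m, angles in rad, forces in N, time in s.
With the tool pointing down it reaches from about 0.275 to 0.85 m from the base axis. Payload 5.2 kg.
Tool frame: the origin (TCP) lies on the centre line of the jaws, within the pads' length; the fingertips stand 14 mm ahead of it and the grasp point (between the pads) lies 5 mm behind it (ctrl.tip_extent is the distance from the TCP to the fingertips, in m); z points along the fingers, y is the line along which they close (so a half turn about z gives the same grasp; the last joint's range is limited). The gripper opens to 85 mm and grips with 20 to 120 N. Pads are 22 mm wide; open, the fingers measure 114 mm over their backs; the gripper's body (76 mm by 85 mm) begins 54 mm behind the grasp point. The pads swing forward as they close: fully open they stand 13 mm farther back than shut.
Start: joints at [1.051, 0.259, 1.535, -0, 1.348, -0.203], TCP at [0.171, 0.523, 0.245] pointing down, gripper open.
Joint ranges: [-3.14, 3.14], [-0.91, 2.08], [0.19, 2.58], [-1.22, 4.36], [0.22, 2.71], [-3.12, 3.12]. Speed limits (rad/s): [2.57, 2.57, 3.14, 3.14, 3.14, 3.14].

INTERFACE

Orientations are given as [roll, pitch, yaw] about the fixed x, y, z axes, in that order (R = Rz(yaw) Ry(pitch) Rx(roll)).
In Python, from station import ctrl, eyes, ticket gives the robot as it stands.
- The arm moves only by the shell command python3 -m handwheel 'ROWS' [FORCE]. ROWS is JSON, a list of rows, each a list of 5 numbers: the shift along the tool's x, y, z in mm, then the turn about the tool's z in rad, then the opening, from 0 (shut) to 1 (fully open). A call has 1 to 12 rows; each row is the pose to reach, as a shift and turn from the pose commanded when the call began, along the tool's axes at that moment; what a row does not reach only later rows make up. A row lasts 1/12 s, in which the tool goes at most 41.7 mm and 7.16 degrees, less where a joint would pass 70% of its speed; a pose out of reach is approached as far as the arm can. A call with a gripper value outside its range is refused whole. The fingers move at their own pace and stop on an object; FORCE is the grip in N (left out, the last holds). Time passes only in rows, so rows that repeat a pose let the fingers close. It gives the time, the measured TCP pose, the force, the opening and the grip force at its end, in the units of the state.
- ctrl.get_state(): the state, without advancing time (a new reading comes with each control period).
- eyes.camera(name): name is "scene" or "top" or "wrist"; returns (picture, depth): 384x512x3 uint8, red, green, blue; 384x512 float32, m along the optical axis (not along the pixel's ray), 0 where there is no reading.
- eyes.get_calibration(name): a dict with "vertical_fov" (degrees; the focal length in pixels is half the picture's height over the tangent of half this angle, whatever the lens; pixels are square), "cx", "cy" (the principal point, pixels), "camera_from_world" (4x4, takes a point from world to camera coordinates). Camera axes: x right, y down, z forward; pixel columns grow to the right and rows downward; lengths in m; the calibration is good to about 2 mm. A picture is of the moment at which its call begins: read the wrist's pose just before it. get_calibration takes no time and is no camera call; for the wrist camera it gives the pose at the moment of the call.
- ticket.job_done(): hands the job in; it is judged then, once.
The state is a dict: "time_s": time; "joint_pos": joint angles; "joint_vel": joint speeds; "tau": joint torques, N m; "tcp_pos": TCP position; "orientation": TCP orientation; "wrist_force": force on the tool from outside, world axes, zero at the start; "wrist_torque": the same for the moment, N m; "width": finger opening in m; "grip_force": force on a finger pad.
Only numpy, scipy, OpenCV 4.12 (cv2) and the standard library are available. Lean on these libraries where they do the work, as an engineer would, in place of code of your own. Each camera call takes 0.05 s, during which the arm holds its last target. There are 200 camera calls.

## Working session

There is one attempt and no reset: what is moved stays moved. The work goes in short steps, Python scripts to look and compute and a shell command to move; the robot and the scene stay as the last step left them, time stands still between calls to the robot, and variables do not carry over. Pictures are saved under pics/ and viewed, at most 10 in all, crops included, and the job is handed in when it is done.

```bash
mkdir -p pics; ls
cat > h.py <<'E'
import numpy as np, cv2
from station import ctrl, eyes, ticket
def cal(n):
    c=eyes.get_calibration(n); T=np.array(c["camera_from_world"]); f=192/np.tan(np.radians(c["vertical_fov"])/2)
    return f,c["cx"],c["cy"],T
def shot(n,name):
    k=cal(n); p,d=eyes.camera(n); cv2.imwrite(f"pics/{name}.png",p[:,:,::-1]); np.savez(f"pics/{name}.npz",p=p,d=d,T=k[3],k=np.array(k[:3])); return p,d,k
def load(name):
    z=np.load(f"pics/{name}.npz"); return z["p"],z["d"],(*z["k"],z["T"])
def cloud(d,k):
    f,cx,cy,T=k; v,u=np.mgrid[:384,:512]; P=np.stack([(u-cx)/f*d,(v-cy)/f*d,d],-1); R=T[:3,:3]
    return (P-T[:3,3])@R
def ray(u,v,z,k):
    f,cx,cy,T=k;R=T[:3,:3];o=-R.T@T[:3,3];r=R.T@np.array([(u-cx)/f,(v-cy)/f,1]);return o+r*(z-o[2])/r[2]
E
python3 - <<'E'
from h import *
s=ctrl.get_state()
print({k:np.round(v,3).tolist() for k,v in s.items()},ctrl.tip_extent)
ims=[]
for n in ("scene","top","wrist"):
    p,d,k=shot(n,n+"0"); ims.append(p); print(n,np.round(k[0],1),k[1:3],np.round(k[3],3).tolist(),(d>0).mean())
E
```

```text
pics
{'time_s': 0.0, 'joint_pos': [1.051, 0.259, 1.536, -0.0, 1.348, -0.203], 'joint_vel': [-0.0, 0.0, -0.0, -0.0, -0.0, -0.0], 'tau': [-0.002, -44.603, -29.056, -0.0, 0.012, -0.0], 'tcp_pos': [0.171, 0.522, 0.244], 'orientation': [-3.14, -0.0, 2.825], 'wrist_force': [0.347, 1.217, -0.378], 'wrist_torque': [0.003, 0.005, -0.077], 'grip_force': 0.0, 'width': 0.086} 0.014
scene 440.9 (247.8648346841726, 193.64422608779037) [[-0.845, 0.535, -0.001, 0.481], [0.425, 0.671, -0.608, -0.11], [-0.324, -0.514, -0.794, 1.711], [0.0, 0.0, 0.0, 1.0]] 0.9957834879557291
top 349.1 (258.86051681860664, 193.850277770668) [[0.009, -1.0, -0.009, -0.059], [-0.99, -0.008, -0.138, 0.571], [0.138, 0.01, -0.99, 1.183], [0.0, 0.0, 0.0, 1.0]] 0.995849609375
wrist 271.8 (258.09633826988966, 187.96902286405103) [[0.311, 0.95, -0.002, -0.549], [0.913, -0.298, 0.277, -0.037], [0.263, -0.088, -0.961, 0.378], [0.0, 0.0, 0.0, 1.0]] 0.9959055582682291
```

View pics/top0.png

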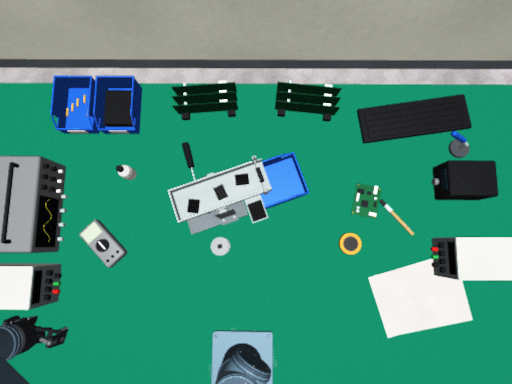

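View pics/scene0.png

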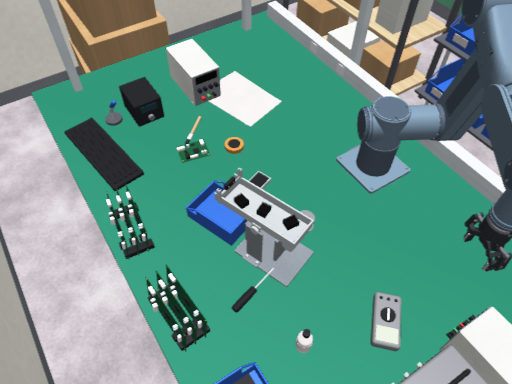

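The top view shows the tray (170–270, 165–220) with the spout to the right at (265,175), the tab at (257,211), the bin at (283,180) and the spool at (221,246). The scene view agrees: three dark sinks in the pan and the gate handle at the spout, about (230,185).

Run:
```python
from h import *
for n in ("top0","scene0"):
    p,d,k=load(n); C=cloud(d,k); p=p.astype(int)
    reg=(C[...,0]>.3)&(C[...,0]<.75)&(C[...,1]>-.2)&(C[...,1]<.3)
    # rim + floor: light grey, z .18-.225
    def rect(m,l):
        q=C[m]; 
        if len(q)<6: print(l,len(q));return
        r=cv2.minAreaRect(q[:,:2].astype(np.float32)*1000); print(n,l,len(q),"mean",q.mean(0).round(4),"med z",np.median(q[:,2]).round(4),"rect",np.round(r[0],1),np.round(r[1],1),round(r[2],1))
    mx=p.max(-1)
    z=C[...,2]
    rect(reg&(z>.205)&(z<.225)&(mx>120),"rim")
    tall=reg&(z>.222)&(z<.27)
    rect(tall&(mx<70),"handle"); rect(tall&(mx>=110),"guides")
    m=reg&(z>.178)&(z<.2); num,lab,st,ce=cv2.connectedComponentsWithStats((m&(mx<75)).astype(np.uint8))
    for i in range(1,num):
        if st[i,4]>15: rect(lab==i,f"dark{i} px{ce[i].round(0)}")
    blue=reg&(p[...,2]>p[...,0]+70)&(z<.1)&(z>0.0); rect(blue,"bin"); rect(blue&(z>.065),"binrim")
p,d,k=load("top0"); c=p[140:260,150:320]; cv2.imwrite("pics/c1.png",cv2.resize(c[:,:,::-1],None,fx=4.7,fy=4.7,interpolation=2))
```

```text
top0 rim 585 mean [0.5586 0.0837 0.2167] med z 0.2176 rect [558.1  62.7] [108.6 297.9] 20.2
top0 handle 42 mean [ 0.6006 -0.0583  0.2421] med z 0.2425 rect [601.2 -58.1] [39.   8.6] 19.5
top0 guides 74 mean [ 0.5851 -0.0021  0.236 ] med z 0.2363 rect [556.6  68.9] [112.4 280.2] 20.7
top0 dark7 px[220. 192.] 65 mean [0.5543 0.0624 0.1917] med z 0.1913 rect [554.8  63.3] [37.6 24.7] 27.6
top0 dark9 px[195. 207.] 27 mean [0.5076 0.1391 0.1949] med z 0.1948 rect [510.6 139.2] [39.4 11.7] 14.0
top0 dark12 px[257. 210.] 223 mean [ 0.4995 -0.0497  0.1874] med z 0.1873 rect [500.  -49.8] [51.5 40.5] 19.5
top0 bin 5583 mean [0.5176 0.0051 0.0052] med z 0.0018 rect [525.1  49.9] [449.7 499.8] 0.0
top0 binrim 134 mean [ 0.6159 -0.121   0.0793] med z 0.0808 rect [ 617.1 -113.8] [161.3 134.4] 17.4
scene0 rim 495 mean [0.5516 0.0845 0.2178] med z 0.2186 rect [558.6  62.5] [107.  299.9] 20.3
scene0 handle 68 mean [ 0.6028 -0.0527  0.2374] med z 0.2397 rect [602.4 -54.2] [41.7 10.2] 18.4
scene0 guides 112 mean [0.5794 0.0109 0.2333] med z 0.2269 rect [554.8  69.5] [114.8 283.7] 20.4
scene0 dark1 px[259. 179.] 134 mean [ 0.496  -0.0485  0.1882] med z 0.1883 rect [494.8 -48.5] [49.8 39.9] 19.8
scene0 dark2 px[242. 204.] 32 mean [0.5973 0.0107 0.1944] med z 0.1944 rect [599.7   9.6] [23.  41.1] 50.8
scene0 dark7 px[266. 213.] 26 mean [0.5526 0.0751 0.1943] med z 0.1948 rect [550.2  71.9] [39.8 11.7] 26.0
scene0 dark13 px[291. 226.] 33 mean [0.5151 0.1547 0.194 ] med z 0.1942 rect [516.8 154.3] [20.1 44.9] 53.0
scene0 bin 6148 mean [0.5589 0.0702 0.0085] med z 0.0026 rect [525.1  50. ] [500.  449.8] 90.0
scene0 binrim 193 mean [ 0.6512 -0.0511  0.0774] med z 0.0801 rect [609.3 -92.1] [156.3 183.3] 19.4
```

View pics/c1.png

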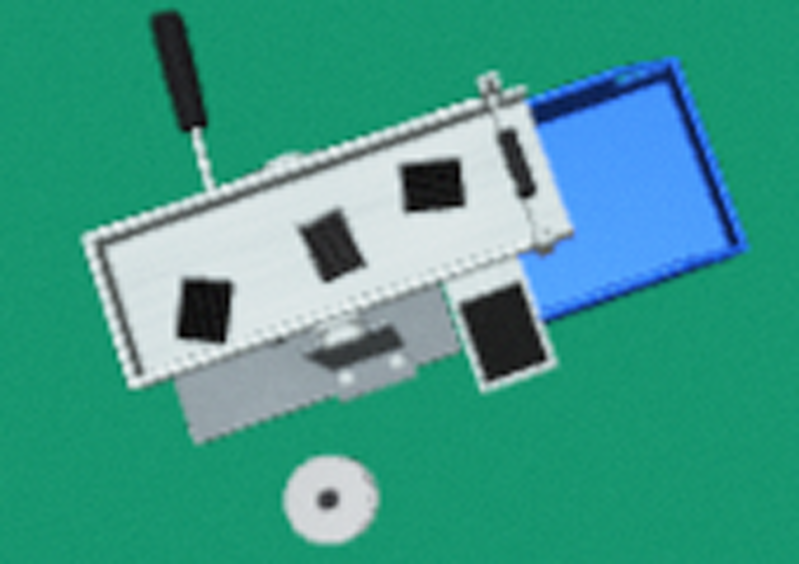

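```bash
python3 -m handwheel '[[0,0,-15,0,1],[-10,-7,-40,-0.03,1],[-35,-25,-65,-0.08,1],[-70,-49,-80,-0.15,1],[-105,-74,-85,-0.22,1],[-140,-99,-85,-0.29,1],[-175,-123,-85,-0.36,1],[-210,-148,-85,-0.43,1],[-245,-173,-85,-0.5,0.8],[-280,-198,-85,-0.57,0.6],[-305,-215,-85,-0.64,0.6],[-315,-222,-85,-0.665,0.6]]' 30
python3 - <<'E'
from h import *
s=ctrl.get_state(); print(s["joint_pos"],s["orientation"],s["width"])
from scipy.spatial.transform import Rotation as Ro
R=Ro.from_euler("xyz",s["orientation"]).as_matrix(); print(R.T@(np.array([.6017,-.0563,.33])-s["tcp_pos"])*1000)
E
```

```text
time_s: 1.15
tcp_pos: [0.4042, 0.2093, 0.33]
orientation: [-3.139, 0.0, -2.794]
wrist_force: [0.8, 0.2, -0.5]
width: 0.0511
grip_force: 0.0
[ 0.23375215  0.03749278  1.59307923 -0.00241689  1.51065158 -1.68447808] [-3.13915381e+00  9.28329129e-05 -2.79401381e+00] 0.051131032606440655
[ -95.20815785 -316.98365053    0.77157904]
```

```bash
python3 -m handwheel '[[-4,-15,0,0,0.6],[-13,-45,0,0,0.6],[-23,-78,0,0,0.6],[-34,-113,0,0,0.6],[-45,-148,0,0,0.6],[-55,-183,0,0,0.6],[-66,-218,0,0,0.6],[-76,-252,0,0,0.6],[-85,-282,0,0,0.6],[-91,-304,0,0,0.6],[-95,-317,0,0,0.6],[-95,-317,0,0,0.6]]'
python3 - <<'E'
from h import *
p,d,k=shot("wrist","w1"); s=ctrl.get_state(); print(s["tcp_pos"],s["width"],s["orientation"])
C=cloud(d,k); m=(p.max(-1)<70)&(C[...,2]>.225)&(C[...,2]<.25)
n,l,st,ce=cv2.connectedComponentsWithStats(m.astype(np.uint8))
for i in range(1,n):
    if st[i,4]>30:
        q=C[l==i]; print(st[i],q.mean(0).round(4),np.median(q[:,2]),cv2.minAreaRect(q[:,:2].astype(np.float32)*1000))
E
```

```text
time_s: 2.15
tcp_pos: [0.6, -0.0544, 0.329]
orientation: [3.141, -0.001, -2.796]
wrist_force: [0.1, 0.5, -0.6]
width: 0.0516
grip_force: 0.0
[ 0.59906109 -0.05271103  0.32937459] 0.05144968924461294 [ 3.14036616e+00 -1.35225312e-03 -2.79500533e+00]
```

View pics/w1.png

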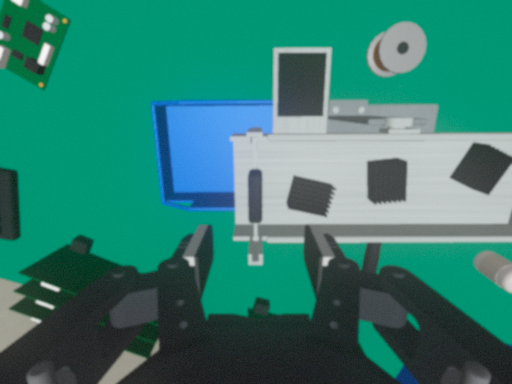

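The handle is at about (255,196), between the fingers; tab at (302,88), sinks at (311,195), (387,180) and (482,168).

Run:
```python
from h import *
p,d,k=load("w1"); C=cloud(d,k)
print(p[196,255],C[196,255],d[196,255])
m=np.zeros(d.shape,np.uint8); m[160:232,243:268]=(p[160:232,243:268].max(-1)<110); 
r=cv2.minAreaRect(np.argwhere(m)[:,::-1].astype(np.float32)); print(r, C[m>0][:,2].min(),np.median(C[m>0],0))
u,v=r[0]; P=ray(u,v,.243,k); print(P)
from scipy.spatial.transform import Rotation as Ro
s=ctrl.get_state();R=Ro.from_euler("xyz",s["orientation"]).as_matrix()
for Q in (P,[.6017,-.0563,.231]): print(R.T@(np.array([Q[0],Q[1],.231])-s["tcp_pos"])*1000)
# tab: edges in depth
t=(C[...,2]>.183)&(C[...,2]<.192); t[:,:265]=0;t[:,340:]=0;t[132:]=0
print("tab",cv2.minAreaRect(C[t][:,:2].astype(np.float32)*1000),np.median(C[t],0))
```

```text
[80 86 99] [ 0.60005265 -0.05806837  0.24210233] 0.22566874
((254.49996948242188, 195.99998474121094), (49.99999237060547, 10.999998092651367), 90.0) 0.23165395083271936 [ 0.60026368 -0.05826212  0.24204744]
[ 0.59991932 -0.05854453  0.243     ]
[ 1.04134776 -5.89880341 98.36893062]
[-1.39588552 -4.39261828 98.36748218]
tab ((504.43792724609375, -46.88186264038086), (74.80648040771484, 52.239410400390625), 19.86310577392578) [ 0.50260609 -0.04756128  0.18683908]
```

```bash
python3 -m handwheel '[[0,-3,10,0,0.6],[0,-5,30,0,0.6],[0,-5,52,0,0.6],[0,-5,74,0,0.6],[0,-5,90,0,0.6],[0,-5,98,0,0.6],[0,-5,98,0,0.6],[0,-5,98,0,0.3],[0,-5,98,0,0.15],[0,-5,98,0,0],[0,-5,98,0,0],[0,-5,98,0,0]]' 30
```

```text
time_s: 3.2
tcp_pos: [0.6014, -0.0569, 0.2339]
orientation: [-3.14, 0.002, -2.793]
wrist_force: [0.1, 0.0, 4.1]
width: 0.0114
grip_force: 35.5
```

```bash
python3 -m handwheel '[[0,0,-2,0,0],[0,0,-5,0,0],[0,0,-8,0,0],[0,0,-11,0,0],[0,0,-14,0,0],[0,0,-17,0,0],[0,0,-20,0,0],[0,0,-23,0,0],[0,0,-26,0,0],[0,0,-28,0,0],[0,0,-29,0,0],[0,0,-29,0,0]]'
python3 -m handwheel '[[0,0,-1,0,0],[0,0,-2,0,0],[0,0,-3,0,0],[0,0,-3,0,0]]'
```

```text
time_s: 4.2
tcp_pos: [0.6013, -0.0568, 0.2618]
orientation: [-3.141, 0.001, -2.793]
wrist_force: [4.2, -0.8, -1.6]
width: 0.0113
grip_force: 34.7
time_s: 4.53
tcp_pos: [0.6012, -0.0568, 0.2645]
orientation: [-3.141, 0.001, -2.793]
wrist_force: [6.0, -0.1, -3.2]
width: 0.0115
grip_force: 34.5
```

```bash
python3 -m handwheel '[[0,0,-1,0,0],[0,0,-1.5,0,0],[0,0,-1.5,0,0]]'; python3 -m handwheel '[[0,0,-0.7,0,0],[0,0,-1.4,0,0],[0,0,-1.4,0,0]]'
```

```text
time_s: 4.78
tcp_pos: [0.6013, -0.0568, 0.266]
orientation: [-3.141, 0.001, -2.793]
wrist_force: [5.5, 0.0, -3.7]
width: 0.0115
grip_force: 34.4
time_s: 5.03
tcp_pos: [0.6012, -0.0568, 0.266]
orientation: [3.141, 0.0, -2.794]
wrist_force: [6.8, -1.1, -9.9]
width: 0.0116
grip_force: 33.7
```

```bash
python3 -m handwheel '[[0,0,0.8,0,0],[0,0,1.6,0,0],[0,0,1.6,0,0.2],[0,0,1.6,0,0.4],[0,0,1.6,0,0.5],[0,0,1.6,0,0.5],[0,0,-10,0,0.5],[0,0,-30,0,0.5],[0,0,-55,0,0.5],[0,0,-75,0,0.5],[0,0,-80,0,0.5],[0,0,-80,0,0.5]]'
python3 -m handwheel '[[10,5,0,0,0.3],[30,14,0,0,0],[55,25,0,0,0],[80,35,0,0,0],[92,41,0,0,0],[96,41,10,0,0],[96,41,35,0,0],[96,41,65,0,0],[96,41,90,0,0],[96,41,105,0,0],[96,41,110,0,0],[96,41,110,0,0]]'
python3 - <<'E'
from h import *
s=ctrl.get_state(); print(s["tcp_pos"],s["width"],s["wrist_force"])
shot("scene","s2");p,d,k=shot("top","t2")
C=cloud(d,k);m=(p.max(-1)<90)&(C[...,2]>.25)&(C[...,2]<.29)&(abs(C[...,0]-.6)<.04)&(abs(C[...,1]+.057)<.04);print(m.sum(),np.median(C[m],0))
q,d,k=load("s2");q=cv2.resize(q[110:290,170:350],None,fx=3.2,fy=3.2,interpolation=2);cv2.imwrite("pics/c2.png",q[:,:,::-1])
E
```

```text
time_s: 6.03
tcp_pos: [0.6011, -0.0569, 0.349]
orientation: [-3.139, 0.003, -2.793]
wrist_force: [-0.8, -0.2, -0.4]
width: 0.0426
grip_force: 0.0
time_s: 7.03
tcp_pos: [0.4948, -0.0504, 0.2347]
orientation: [3.138, -0.004, -2.793]
wrist_force: [0.1, -0.2, -0.0]
width: 0.0002
grip_force: 0.0
[ 0.49476807 -0.05040696  0.234657  ] 0.00018528237883615008 [ 0.13736428 -0.16010866 -0.01167045]
26 [ 0.60989534 -0.05371866  0.27413331]
```

View pics/c2.png

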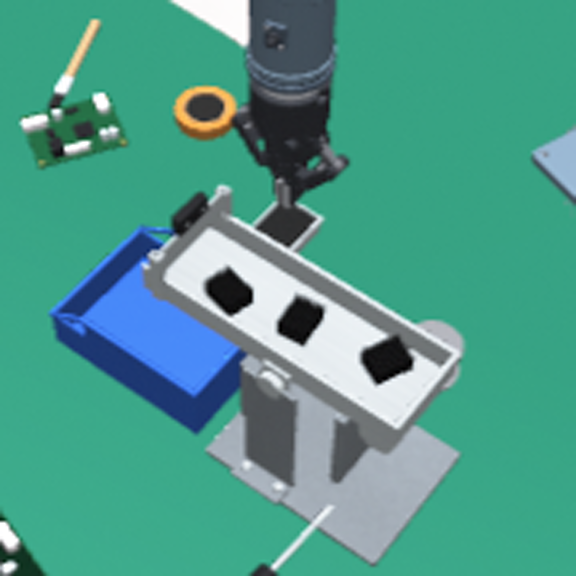

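The gate is up, with the gripper over the tab and the sinks still in place. Now down onto the tab.

```bash
python3 -m handwheel '[[0,0,8,0,0],[0,0,18,0,0],[0,0,25,0,0],[0,0,28,0,0],[0,0,30,0,0],[0,0,31,0,0],[0,0,32,0,0],[0,0,33,0,0],[0,0,34,0,0],[0,0,34,0,0]]'
python3 -m handwheel '[[0,0,1,0,0],[0,0,2,0,0],[0,0,3,0,0],[0,0,4,0,0],[0,0,5,0,0],[0,0,6,0,0],[0,0,6,0,0]]'
```

```text
time_s: 7.97
tcp_pos: [0.4965, -0.0509, 0.2032]
orientation: [-3.141, 0.0, -2.793]
wrist_force: [0.8, 0.3, 0.2]
width: 0.0003
grip_force: 0.0
time_s: 8.55
tcp_pos: [0.4966, -0.0512, 0.1979]
orientation: [-3.141, 0.001, -2.793]
wrist_force: [-2.8, 0.1, 5.4]
width: -0.0002
grip_force: 2.9
```

```bash
python3 -m handwheel '[[0,0,1.5,0,0],[0,0,3,0,0],[0,0,5,0,0],[0,0,7,0,0],[0,0,9,0,0],[0,0,11,0,0],[0,0,13,0,0],[0,0,15,0,0],[0,0,17,0,0],[0,0,18.5,0,0],[0,0,20,0,0],[0,0,20,0,0]]'
python3 -m handwheel '[[0,0,1.5,0,0],[0,0,3,0,0],[0,0,4.5,0,0],[0,0,6,0,0],[0,0,7.5,0,0],[0,0,9,0,0],[0,0,10.5,0,0],[0,0,12,0,0],[0,0,13.5,0,0],[0,0,15,0,0],[0,0,16,0,0],[0,0,16,0,0]]'
```

```text
time_s: 9.55
tcp_pos: [0.4966, -0.0511, 0.1777]
orientation: [-3.141, 0.001, -2.793]
wrist_force: [-1.3, -0.2, 5.8]
width: 0.0002
grip_force: 2.6
time_s: 10.55
tcp_pos: [0.497, -0.0509, 0.1617]
orientation: [-3.141, 0.001, -2.793]
wrist_force: [-0.4, 0.9, 4.6]
width: 0.0001
grip_force: 2.3
```

```bash
python3 -m handwheel '[[0,0,0.8,0,0],[0,0,1.6,0,0],[0,0,2.4,0,0],[0,0,3.2,0,0],[0,0,4,0,0],[0,0,4.8,0,0],[0,0,5.5,0,0],[0,0,6,0,0],[0,0,6,0,0]]'
python3 -m handwheel '[[0,0,0.5,0,0],[0,0,1,0,0],[0,0,1.5,0,0],[0,0,2,0,0],[0,0,2,0,0]]'
python3 -c "
from h import *
p,d,k=shot('top','t3')
C=cloud(d,k); m=(p.max(-1)<75)&(C[...,0]>.45)&(C[...,0]<.8)&(C[...,1]>-.3)&(C[...,1]<.25)&(C[...,2]<.25)
n,l,st,ce=cv2.connectedComponentsWithStats(m.astype(np.uint8))
for i in range(1,n):
  if st[i,4]>15: print(st[i],np.median(C[l==i],0).round(3))
"
```

```text
time_s: 11.3
tcp_pos: [0.497, -0.051, 0.1558]
orientation: [-3.141, 0.001, -2.793]
wrist_force: [0.3, 1.1, 4.8]
width: -0.0
grip_force: 2.2
time_s: 11.72
tcp_pos: [0.497, -0.051, 0.1537]
orientation: [-3.141, 0.001, -2.793]
wrist_force: [0.7, 1.0, 4.1]
width: -0.0002
grip_force: 2.1
[182 143  12  25 159] [0.717 0.203 0.022]
[263 168   9  14  65] [ 0.609 -0.08   0.198]
[218 184  10  14  73] [0.563 0.054 0.193]
[194 195  11  15 139] [0.519 0.119 0.231]
```

```bash
for i in 1; do python3 -m handwheel '[[0,0,0.5,0,0],[0,0,1,0,0],[0,0,1.5,0,0],[0,0,1.5,0,0]]'; done
python3 -m handwheel '[[0,0,0.4,0,0],[0,0,0.8,0,0],[0,0,1.2,0,0],[0,0,1.2,0,0]]'
```

```text
time_s: 12.1
tcp_pos: [0.4968, -0.051, 0.1519]
orientation: [-3.141, 0.001, -2.793]
wrist_force: [1.5, 0.3, 4.7]
width: 0.0001
grip_force: 1.9
time_s: 12.43
tcp_pos: [0.4965, -0.051, 0.1504]
orientation: [-3.142, 0.0, -2.793]
wrist_force: [1.0, -1.0, 4.3]
width: 0.0002
grip_force: 1.8
```

```bash
python3 -m handwheel '[[0,0,0.4,0,0],[0,0,0.8,0,0],[0,0,1.2,0,0],[0,0,1.2,0,0]]'
```

```text
time_s: 12.77
tcp_pos: [0.4963, -0.0509, 0.1492]
orientation: [3.142, -0.0, -2.793]
wrist_force: [0.6, 0.6, 5.1]
width: 0.0
grip_force: 2.2
```

```bash
python3 -m handwheel '[[0,0,0.4,0,0],[0,0,0.8,0,0],[0,0,1,0,0],[0,0,1,0,0]]'
```

```text
time_s: 13.1
tcp_pos: [0.4963, -0.0509, 0.1483]
orientation: [3.141, -0.0, -2.793]
wrist_force: [0.5, -0.2, 5.2]
width: 0.0004
grip_force: 2.1
```

```bash
python3 -m handwheel '[[0,0,0.4,0,0],[0,0,0.8,0,0],[0,0,1,0,0],[0,0,1,0,0]]'
```

```text
time_s: 13.43
tcp_pos: [0.4963, -0.0509, 0.1473]
orientation: [3.141, -0.0, -2.793]
wrist_force: [0.4, 1.1, 5.3]
width: -0.0001
grip_force: 2.1
```

```bash
python3 -m handwheel '[[0,0,0.4,0,0],[0,0,0.8,0,0],[0,0,1,0,0],[0,0,1,0,0]]'
```

```text
time_s: 13.77
tcp_pos: [0.4963, -0.0509, 0.1463]
orientation: [3.141, -0.0, -2.793]
wrist_force: [-0.4, 0.4, 5.2]
width: 0.0
grip_force: 2.1
```

```bash
python3 -m handwheel '[[0,0,0.4,0,0],[0,0,0.8,0,0],[0,0,1,0,0],[0,0,1,0,0]]'
python3 -c "
from h import *
p,d,k=shot('scene','s4');shot('top','t4')
q=cv2.resize(p[110:290,170:350],None,fx=3.2,fy=3.2,interpolation=2);cv2.imwrite('pics/c4.png',q[:,:,::-1])"
```

```text
time_s: 14.1
tcp_pos: [0.4963, -0.0509, 0.1453]
orientation: [3.141, -0.0, -2.793]
wrist_force: [-0.1, -0.3, 5.6]
width: 0.0
grip_force: 2.1
```

View pics/c4.png

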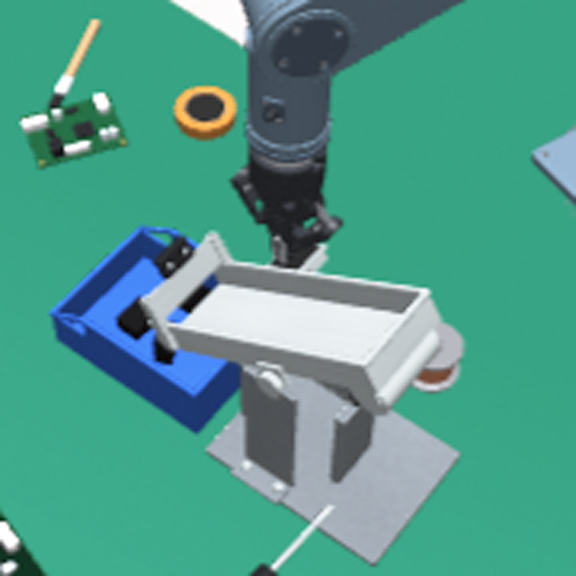

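The pan's floor looks empty: two sinks are in the bin at (135,318) and (163,350), and something dark sits under the gate at (195,295). On to the stop.

```bash
python3 -m handwheel '[[0,0,0.4,0,0],[0,0,0.8,0,0],[0,0,1,0,0],[0,0,1,0,0]]'
```

```text
time_s: 14.53
tcp_pos: [0.4963, -0.0509, 0.1443]
orientation: [3.141, -0.0, -2.793]
wrist_force: [-0.9, -0.2, 4.4]
width: 0.0001
grip_force: 2.0
```

```bash
python3 -m handwheel '[[0,0,0.4,0,0],[0,0,0.8,0,0],[0,0,1,0,0],[0,0,1,0,0]]'
```

```text
time_s: 14.87
tcp_pos: [0.4964, -0.0509, 0.1433]
orientation: [3.141, -0.0, -2.793]
wrist_force: [0.2, 0.6, 4.6]
width: -0.0
grip_force: 2.0
```

```bash
python3 -m handwheel '[[0,0,0.4,0,0],[0,0,0.8,0,0],[0,0,1,0,0],[0,0,1,0,0]]'
```

```text
time_s: 15.2
tcp_pos: [0.4964, -0.0509, 0.1423]
orientation: [-3.142, -0.0, -2.793]
wrist_force: [-0.2, 1.8, 5.0]
width: 0.0002
grip_force: 2.0
```

```bash
python3 -m handwheel '[[0,0,0.4,0,0],[0,0,0.8,0,0],[0,0,1,0,0],[0,0,1,0,0]]'
```

```text
time_s: 15.53
tcp_pos: [0.4964, -0.0509, 0.1413]
orientation: [3.142, 0.0, -2.793]
wrist_force: [0.6, 0.6, 5.4]
width: -0.0002
grip_force: 2.2
```

```bash
python3 -m handwheel '[[0,0,0.4,0,0],[0,0,0.8,0,0],[0,0,0.8,0,0]]'
```

```text
time_s: 15.78
tcp_pos: [0.4966, -0.0511, 0.1407]
orientation: [-3.141, 0.0, -2.793]
wrist_force: [-1.4, -0.1, 7.7]
width: 0.0003
grip_force: 2.8
```

```bash
python3 -m handwheel '[[0,0,0.2,0,0],[0,0,0.4,0,0],[0,0,0.4,0,0],[0,0,0.4,0,0]]'
```

```text
time_s: 16.12
tcp_pos: [0.4967, -0.0511, 0.1405]
orientation: [-3.141, 0.0, -2.793]
wrist_force: [-0.4, -0.2, 6.6]
width: 0.0
grip_force: 3.2
```

```bash
python3 -c "
from h import *
F=[];Z=[]
for i in range(6):
  p,d,k=shot('scene','s5'); s=ctrl.get_state();F.append(s['wrist_force'][2]);Z.append(s['tcp_pos'][2])
shot('top','t5')
print(np.round(F,1),np.mean(F),np.mean(Z))
for n,b in (('s5',(180,265,170,270)),('t5',(140,220,240,320))):
  p,d,k=load(n);C=cloud(d,k)
  m=(p.max(-1)<60)&(C[...,0]>.5)&(C[...,0]<.75)&(C[...,1]>-.25)&(C[...,1]<.2)&(C[...,2]<.25)
  c,l,st,ce=cv2.connectedComponentsWithStats(m.astype(np.uint8))
  for i in range(1,c):
    if st[i,4]>8: print(n,st[i],np.median(C[l==i],0).round(3))
a=load('s5')[0][150:250,180:270];b=load('t5')[0][140:240,230:320]
cv2.imwrite('pics/c5.png',cv2.resize(np.hstack([a,b])[:,:,::-1],None,fx=4.4,fy=4.4,interpolation=2))"
```

```text
[7.7 7.1 7.8 8.1 8.  8.5] 7.866508629028208 0.14053598937186842
s5 [243 167  19  20 122] [ 0.51  -0.053  0.204]
s5 [219 186  11  12  58] [ 0.61  -0.076  0.175]
s5 [228 200   9   8  28] [ 0.561 -0.12   0.022]
s5 [207 204  10  12  65] [ 0.636 -0.134  0.022]
s5 [219 217   5   7  20] [ 0.632 -0.081  0.02 ]
s5 [243 287  12   9  23] [0.685 0.196 0.023]
t5 [189 151   5  17  56] [0.692 0.195 0.021]
t5 [263 169  11  16  78] [ 0.611 -0.084  0.177]
t5 [279 173  10  12  67] [ 0.628 -0.14   0.023]
```

View pics/c5.png

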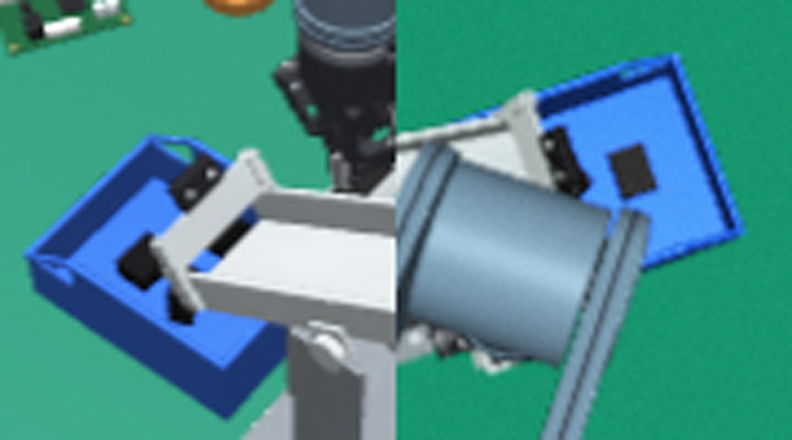

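All three sinks lie in the bin at a height of about 0.02 m. The tray rests on its stop with about 3 N over the tipping force. Easing it back.

```bash
A='x'; python3 -m handwheel '[[0,0,-0.4,0,0],[0,0,-1,0,0],[0,0,-2,0,0],[0,0,-3,0,0],[0,0,-4,0,0],[0,0,-5,0,0],[0,0,-6,0,0],[0,0,-7,0,0],[0,0,-8,0,0],[0,0,-9,0,0],[0,0,-10,0,0],[0,0,-11,0,0]]'
python3 -m handwheel '[[0,0,-1,0,0],[0,0,-2,0,0],[0,0,-3,0,0],[0,0,-4,0,0],[0,0,-5,0,0],[0,0,-6,0,0],[0,0,-7,0,0],[0,0,-8,0,0],[0,0,-9,0,0],[0,0,-10,0,0],[0,0,-11,0,0],[0,0,-12,0,0]]'
python3 -m handwheel '[[0,0,-1,0,0],[0,0,-2,0,0],[0,0,-3,0,0],[0,0,-4,0,0],[0,0,-5,0,0],[0,0,-6,0,0],[0,0,-7,0,0],[0,0,-8,0,0],[0,0,-9,0,0],[0,0,-10,0,0],[0,0,-11,0,0],[0,0,-12,0,0]]'
python3 -m handwheel '[[0,0,-1,0,0],[0,0,-2,0,0],[0,0,-3,0,0],[0,0,-4,0,0],[0,0,-5,0,0],[0,0,-6,0,0],[0,0,-7,0,0],[0,0,-8,0,0],[0,0,-9,0,0],[0,0,-10,0,0],[0,0,-11,0,0],[0,0,-12,0,0]]'
```

```text
time_s: 17.47
tcp_pos: [0.4971, -0.052, 0.1514]
orientation: [-3.139, 0.001, -2.793]
wrist_force: [1.3, -4.8, 2.4]
width: -0.0001
grip_force: 2.5
time_s: 18.47
tcp_pos: [0.4973, -0.0521, 0.1636]
orientation: [-3.139, 0.001, -2.793]
wrist_force: [1.6, -6.0, 3.4]
width: -0.0
grip_force: 2.8
time_s: 19.47
tcp_pos: [0.4974, -0.0522, 0.1758]
orientation: [-3.139, 0.001, -2.793]
wrist_force: [2.4, -4.0, 5.2]
width: -0.0002
grip_force: 3.0
time_s: 20.47
tcp_pos: [0.4975, -0.0522, 0.1879]
orientation: [-3.138, 0.001, -2.793]
wrist_force: [1.5, -5.8, 6.2]
width: 0.0001
grip_force: 3.2
```

```bash
python3 -m handwheel '[[0,0,-0.8,0,0],[0,0,-1.5,0,0],[0,0,-2.2,0,0],[0,0,-2.9,0,0],[0,0,-3.6,0,0],[0,0,-4.3,0,0],[0,0,-5,0,0],[0,0,-5.6,0,0],[0,0,-6.2,0,0],[0,0,-6.8,0,0],[0,0,-7.4,0,0],[0,0,-8,0,0]]'
python3 -m handwheel '[[0,0,-0.4,0,0],[0,0,-0.8,0,0],[0,0,-1.2,0,0],[0,0,-1.6,0,0],[0,0,-2,0,0],[0,0,-2.4,0,0],[0,0,-2.8,0,0],[0,0,-3.2,0,0],[0,0,-3.5,0,0],[0,0,-3.8,0,0],[0,0,-4,0,0],[0,0,-4,0,0]]'
```

```text
time_s: 21.47
tcp_pos: [0.4974, -0.052, 0.196]
orientation: [-3.139, 0.001, -2.794]
wrist_force: [0.2, -4.0, 5.5]
width: -0.0002
grip_force: 3.2
time_s: 22.47
tcp_pos: [0.4973, -0.0518, 0.1999]
orientation: [-3.139, 0.001, -2.794]
wrist_force: [2.2, -3.9, 6.7]
width: 0.0002
grip_force: 3.2
```

```bash
python3 -m handwheel '[[0,0,-0.2,0,0],[0,0,-0.4,0,0],[0,0,-0.6,0,0],[0,0,-0.8,0,0],[0,0,-1,0,0],[0,0,-1.2,0,0],[0,0,-1.4,0,0],[0,0,-1.6,0,0],[0,0,-1.8,0,0],[0,0,-2,0,0],[0,0,-2,0,0]]'
```

```text
time_s: 23.38
tcp_pos: [0.4964, -0.0507, 0.201]
orientation: [3.141, 0.0, -2.793]
wrist_force: [1.6, -2.3, 3.8]
width: -0.0002
grip_force: 2.0
```

Force is falling, so the buffer is taking the load. I'll continue gently off the tab, then up and away.

```bash
python3 -m handwheel '[[0,0,-0.2,0,0],[0,0,-0.4,0,0],[0,0,-0.6,0,0],[0,0,-0.8,0,0],[0,0,-1,0,0],[0,0,-1.2,0,0],[0,0,-1.4,0,0],[0,0,-1.7,0,0],[0,0,-2,0,0],[0,0,-2.3,0,0],[0,0,-2.6,0,0],[0,0,-2.6,0,0]]'
```

```text
time_s: 24.38
tcp_pos: [0.4965, -0.0509, 0.2038]
orientation: [-3.142, 0.0, -2.793]
wrist_force: [1.2, -0.7, -0.7]
width: -0.0002
grip_force: 0.0
```

```bash
python3 -m handwheel '[[0,0,-3,0,0],[0,0,-10,0,0],[0,0,-25,0,0],[0,0,-45,0,0],[0,0,-65,0,0],[10,0,-85,0,0],[30,0,-105,0,0],[55,0,-120,0,0],[80,0,-125,0,0],[100,0,-125,0,0],[110,0,-125,0,0],[110,0,-125,0,0]]'
python3 -c "
from h import *
p,d,k=shot('scene','s6');shot('top','t6')
for n,o in (('s6','scene0'),('t6','top0')):
  p,d,k=load(n);C=cloud(d,k);reg=(C[...,0]>.4)&(C[...,0]<.75)&(C[...,1]>-.25)&(C[...,1]<.25)
  dk=reg&(p.max(-1)<70)
  c,l,st,ce=cv2.connectedComponentsWithStats(dk.astype(np.uint8))
  for i in range(1,c):
    if st[i,4]>15: print(n,np.median(C[l==i],0).round(3))
  for nn in (o,n):
    p,d,k=load(nn);C=cloud(d,k);pi=p.astype(int)
    m=(C[...,1]<-.1)&(C[...,1]>-.26)&(C[...,0]>.5)&(C[...,0]<.72)&(pi[...,2]>pi[...,0]+70)&(C[...,2]>.045); print(nn,'binrim',cv2.minAreaRect(C[m][:,:2].astype(np.float32)*1000))
    m=(C[...,0]>.4)&(C[...,0]<.72)&(C[...,1]>-.1)&(C[...,1]<.25)&(pi.max(-1)>120)&(C[...,2]>.205)&(C[...,2]<.225); print('panrim',cv2.minAreaRect(C[m][:,:2].astype(np.float32)*1000),np.median(C[m][:,2]))
a=load('s6')[0][130:250,180:320];b=load('t6')[0][140:260,170:320]
cv2.imwrite('pics/c6.png',cv2.resize(np.hstack([a,b])[:,:,::-1],None,fx=2.7,fy=2.7,interpolation=2))"
```

```text
time_s: 25.38
tcp_pos: [0.3918, -0.0888, 0.3295]
orientation: [-3.141, 0.001, -2.795]
wrist_force: [-0.0, -1.1, 0.8]
width: 0.0002
grip_force: 0.0
s6 [ 0.422 -0.035  0.67 ]
s6 [ 0.428 -0.067  0.572]
s6 [ 0.412 -0.082  0.424]
s6 [ 0.604 -0.052  0.27 ]
s6 [ 0.495 -0.048  0.188]
s6 [ 0.628 -0.125  0.023]
s6 [0.714 0.21  0.024]
scene0 binrim ((636.2665405273438, -167.9682159423828), (159.065185546875, 76.73606872558594), 24.68242645263672)
panrim ((558.6051635742188, 62.51385498046875), (107.00340270996094, 299.90643310546875), 20.271772384643555) 0.21863593385760122
s6 binrim ((628.91748046875, -151.80111694335938), (159.13796997070312, 106.35250854492188), 20.17807960510254)
panrim ((558.635498046875, 62.74603271484375), (108.32186889648438, 299.509765625), 19.998441696166992) 0.21872245387638758
t6 [0.711 0.202 0.023]
t6 [ 0.601 -0.058  0.274]
t6 [ 0.629 -0.14   0.023]
t6 [ 0.621 -0.097  0.031]
t6 [ 0.563 -0.126  0.016]
t6 [ 0.513 -0.044  0.188]
t6 [0.497 0.053 0.085]
top0 binrim ((626.4425048828125, -138.70034790039062), (155.56651306152344, 133.03932189941406), 20.17863655090332)
panrim ((558.072509765625, 62.69481658935547), (108.63819122314453, 297.8839416503906), 20.189607620239258) 0.21758759909015243
t6 binrim ((626.5763549804688, -138.87464904785156), (156.06382751464844, 131.6640167236328), 19.74679183959961)
panrim ((558.448974609375, 63.043800354003906), (108.5283203125, 297.6587829589844), 20.079008102416992) 0.2183093728962443
```

View pics/c6.png

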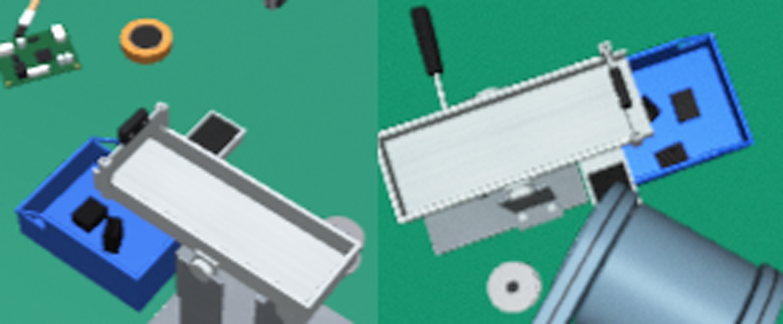

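The tray is level and empty, and the gate is up with its handle top at 0.274 m. All three sinks are in the bin (dark spots at about (650,108), (685,105) and (672,155)), and the bin hasn't moved.

```bash
python3 -c "
from station import ticket
print(ticket.job_done())"
```

```text
the job is handed in; nothing more can be done
None
```

The job is handed in: the gate is fully up, all three heat sinks are in the bin, the tray was eased back to level (about 3 N over the tipping force on the stop), and the bin has not moved; I did not measure the other bench items afterwards.

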